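Rock the slope gauge on a crooked prop block until its pointer meets the index

ROBOT

A 6-joint arm with a two-finger parallel gripper is mounted at the origin on the work surface. World frame = base frame: x ahead of the robot, y to its left, z up, the work surface at z = 0. Lengths are in mm, angles in rad, forces in N, time in s.
With the tool pointing down it reaches from about 300 to 775 mm from the base axis. Payload 14.6 kg.
Tool frame: the origin (TCP) lies on the centre line of the jaws, within the pads' length; the fingertips stand 8 mm ahead of it and the grasp point (between the pads) lies 11 mm behind it; z points along the fingers, y is the direction in which the jaws open and shut (so a half turn about z gives the same grasp; the last joint's range is limited). The gripper opens to 94 mm and grips with 3 to 60 N. Pads are 16 mm wide; open, the fingers measure 119 mm over their backs; the gripper's body (75 mm by 177 mm) begins 78 mm behind the grasp point.
Start: joints at [1.178, 0.3, 1.521, -0, 1.321, -0.067], TCP at [176.034, 521.058, 213.446] pointing down, gripper open.
Joint ranges: [-3.03, 3.03], [-0.79, 2.21], [0.23, 2.52], [-1.04, 4.18], [0, 3.07], [-2.55, 2.55]. Speed limits (rad/s): [2.22, 2.22, 2.57, 3.14, 3.14, 3.14].

INTERFACE

Orientations are given as [roll, pitch, yaw] about the fixed x, y, z axes, in that order (R = Rz(yaw) Ry(pitch) Rx(roll)).
In Python, from cell import read_state, cams, manip gives the robot as it stands.
- The arm moves only by the shell command python3 -m handwheel 'ROWS' [OPENING] [FORCE]. ROWS is JSON, a list of rows, each a list of 4 numbers: the shift along the tool's x, y, z in m, then the turn about the tool's z in degrees. In form: [[dx, dy, dz, turn], ...]. A call has 1 to 5 rows; each row is the pose to reach, as a shift and turn from the pose measured when the call began, along the tool's axes at that moment; what a row does not reach only later rows make up. A row lasts 1/8 s, in which the tool goes at most 62.5 mm and 10.7 degrees, less where a joint would pass 70% of its speed; a pose out of reach is approached as far as the arm can. A call with a gripper value outside its range is refused whole. OPENING is the closure, from 0 (fully open) to 1 (shut), set as the call begins (- or left out, the last holds). The fingers move at their own pace and stop on an object; FORCE is the grip in N (left out, the last holds). Time passes only in rows, so rows that repeat a pose let the fingers close. It gives the time, the measured TCP pose, the force and the opening at its end, in the units of the state.
- read_state(): the state, without advancing time (a new reading comes with each control period).
- cams.camera(name): name is "side" or "top"; returns the picture (400x640x3 uint8, red, green, blue); there is no depth.
- cams.get_calibration(name): a dict with "vertical_fov" (degrees; the focal length in pixels is half the picture's height over the tangent of half this angle, whatever the lens; pixels are square), "cx", "cy" (the principal point, pixels), "R" (3x3) and "t" (3): a world point X has camera coordinates R X + t. Camera axes: x right, y down, z forward; pixel columns grow to the right and rows downward; lengths in mm; the calibration is good to about 2 mm. A picture is of the moment at which its call begins. get_calibration takes no time and is no camera call.
- manip.sign_off(): hands the job in, once; it reports no verdict.
The state is a dict: "clock": time; "joints": joint angles; "qd": joint speeds; "effort": joint torques, N m; "eef_pos": TCP position; "eef_rot": TCP orientation; "wrist_force": force on the tool from outside, world axes, zero at the start; "moment": the same for the moment, N m; "finger_gap": finger opening in mm.
Only numpy, scipy, OpenCV 4.12 (cv2) and the standard library are available. Lean on these libraries where they do the work, as an engineer would, in place of code of your own. Each camera call takes 0.05 s, during which the arm holds its last target. There are 200 camera calls.

TASK

The slope for the painting board is set on the angle gauge. Pick the gauge up by its top handle and stand it, upright at first, with the middle of its flat foot on the crest of the crooked wooden prop block, its dial square to the run of the crest; then rock it on the crest until the free-swinging pointer settles between the prongs of the index fork. Finish while still holding it there by the handle, steady, with the foot resting on the crest, and leave the jar, brush pot and scraper where they are.

Things in the scene. Friction and masses are not known exactly. Their poses are not given: they have to be found in the camera images.
- gauge: loose wooden angle gauge, about 0.35 kg, standing on the table. Origin: centre of its foot's underside; z up, y along the foot, x out of the dial face. Foot 46 (x) x 130 (y) x 12 mm; upright dial board 130 mm wide, x -16 to -10 mm, up to z 138 mm; handle: square post 24 x 24 mm on the z axis, z 140 to 190 mm, on a 50 mm wide block (z 132 to 140)
- gauge_grip (a point): point inside the handle post, on its axis, 168 mm above the underside of the foot
- gauge_foot (a point): centre of the underside of the foot (same point and axes as gauge)
- pointer (a joint): angle (rad) of the dark steel pendulum pointer with round bob, hung at gauge (0, 0, 125) mm, swinging freely in the dial's plane, stops +-0.7. It stays plumb: 0 with the gauge upright, positive when the gauge is turned right-handedly about its own +x (its +y end rises, its -y end sinks). Settles about 1.5 s after a motion
- mark (a joint): angle (rad), same scale and sign as the pointer's, at which the index fork is clamped on the dial (0.20 to 0.40, always towards the gauge's -y side); it stays put. The pointer must settle at this angle
- pointer_tip (a point): tip of the pointer, 96 mm from its pivot; z along the pointer towards the pivot
- mark_notch (a point): middle of the gap of the index fork, at 96 mm from the pivot: a dark steel U on the dial with two prongs 24 mm long, 12 mm clear gap, open towards the pivot, just behind the pointer's path. Its y is across the gap
- stud: uneven prop block of pale wood, fixed to the table. Origin: centre of its underside, z up. Base 70 (x) x 130 (y) x 26 mm; along its middle, parallel to its x, a rounded crest 36 mm wide (radius 18 mm about an axis 46 mm above the table, top at 64 mm), with a lower rounded shoulder on each side (top 34 mm at y -44, 40 mm at y +42)
- stud_crest (a point): middle of the crest's top line, 64 mm above the table
- jar: glass jar with metal lid, diameter 60, height 85 mm; origin centre of underside; bystander
- brush_pot: terracotta pot of brushes, diameter 76, height 100 mm, brushes up to 216 mm; origin centre of underside; bystander
- scraper: flat paint scraper with dark wooden handle, 200 mm long, lying flat; bystander
Not all that is in view belongs to the job. There is more than one size of the gauge; the one meant has the size given above.

How it is judged:
By the outcome, as a careful person would: the job done as asked, in the order asked, and still so for the second after the job is handed in, while the arm keeps its last pose, push and grip.
It also fails if it takes over 56 s, if anything falls off the work surface, if the arm or the gripper's body presses on something with over 40 N, if the wrist force passes 120 N, or if a joint passes its speed limit or range.

## Working session

There is one attempt and no reset: what is moved stays moved. The work goes in short steps, Python scripts to look and compute and a shell command to move; the robot and the scene stay as the last step left them, time stands still between calls to the robot, and variables do not carry over. Pictures are saved under pics/ and viewed, about 8 in all and at most 12, crops included, and the job is handed in when it is done.

```bash
mkdir -p pics; ls; cat > h.py <<'E'
import numpy as np, cv2
from cell import read_state, cams, manip
def snap(n,f,crop=None,s=1):
    im=cams.camera(n)
    if crop: im=im[crop[1]:crop[3],crop[0]:crop[2]]
    im=cv2.resize(im,None,fx=s,fy=s,interpolation=cv2.INTER_CUBIC)
    cv2.imwrite('pics/'+f,im[:,:,::-1]); return im
def cal(n):
    c=cams.get_calibration(n); f=200/np.tan(np.radians(c['vertical_fov'])/2)
    return f,c['cx'],c['cy'],np.array(c['R']),np.array(c['t'])
def proj(n,X):
    f,cx,cy,R,t=cal(n); p=np.atleast_2d(X)@R.T+t
    return np.c_[f*p[:,0]/p[:,2]+cx,f*p[:,1]/p[:,2]+cy]
def onz(n,u,v,z):
    f,cx,cy,R,t=cal(n); d=R.T@np.array([(u-cx)/f,(v-cy)/f,1]); o=-R.T@t
    return o+d*(z-o[2])/d[2]
E
python3 - <<'E'
from h import *
a=snap('side','a.png');b=snap('top','b.png')
for n in('side','top'):
    f,cx,cy,R,t=cal(n);print(n,f,cx,cy,(-R.T@t).round(),R.round(3).tolist())
print(read_state())
E
```

```text
pics
side 381.25372211143673 318.96379014176676 204.39803816483337 [  63. -566.  748.] [[0.725, -0.689, 0.009], [-0.474, -0.509, -0.719], [0.5, 0.517, -0.695]]
top 376.98159880020074 317.67524270533994 194.08808702725435 [ 449.  -85. 1075.] [[0.007, -1.0, 0.0], [-0.996, -0.007, -0.085], [0.085, 0.0, -0.996]]
{'clock': 0.1, 'joints': array([ 1.17839417e+00,  3.00412572e-01,  1.52153484e+00,  6.26167368e-06,
        1.32072703e+00, -6.65827201e-02]), 'qd': array([ 2.48229644e-03, -3.30406042e-04, -3.12327960e-03,  1.82200886e-04,
        1.70750459e-03,  1.40940656e-05]), 'effort': array([-5.05024018e-04, -5.32645833e+01, -3.53282225e+01,  7.08885561e-02,
        2.35523534e-02, -9.07132085e-05]), 'eef_pos': array([175.94664197, 520.8429438 , 212.93799764]), 'eef_rot': array([-3.14051367e+00, -7.80268399e-05,  2.81577162e+00]), 'wrist_force': array([0.39486173, 0.13962055, 0.56667081]), 'moment': array([-0.01124701,  0.00055344, -0.00071028]), 'finger_gap': 93.90093780357425}
```

View pics/a.png

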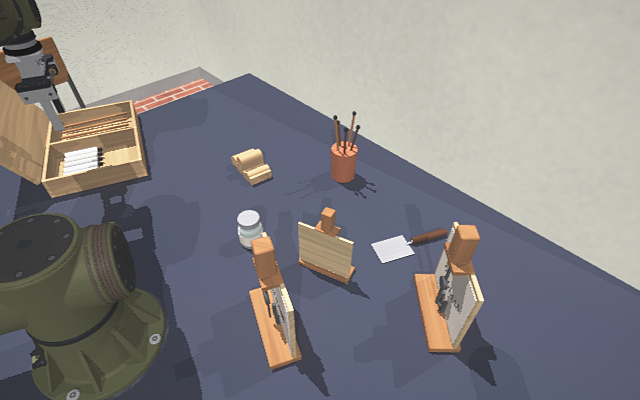

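View pics/b.png

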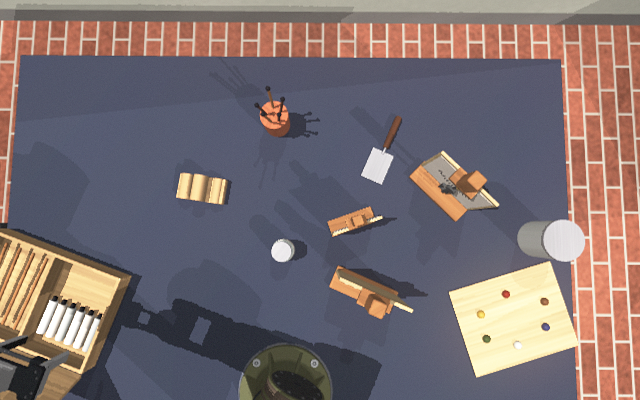

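```bash
python3 - <<'E'
from h import *
a=cv2.imread('pics/a.png');b=cv2.imread('pics/b.png')
t=np.vstack([np.hstack([cv2.resize(b[130:320,310:510],(400,380),interpolation=2),cv2.resize(b[160:220,165:240],(400,320),interpolation=2)[:, :].copy() if 0 else cv2.copyMakeBorder(cv2.resize(b[160:220,165:240],(375,300),interpolation=2),0,80,0,25,0)])])
cv2.imwrite('pics/c.png',t)
cv2.imwrite('pics/d.png',cv2.resize(a[200:400,235:500],(795,600),interpolation=2))
E
```

```text
(no output)
```

View pics/c.png

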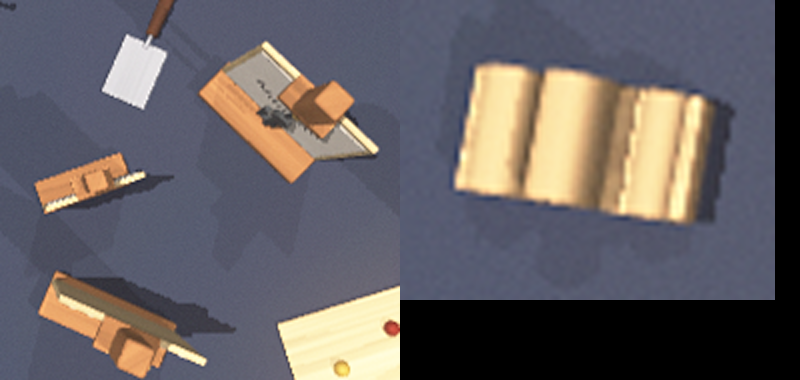

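View pics/d.png

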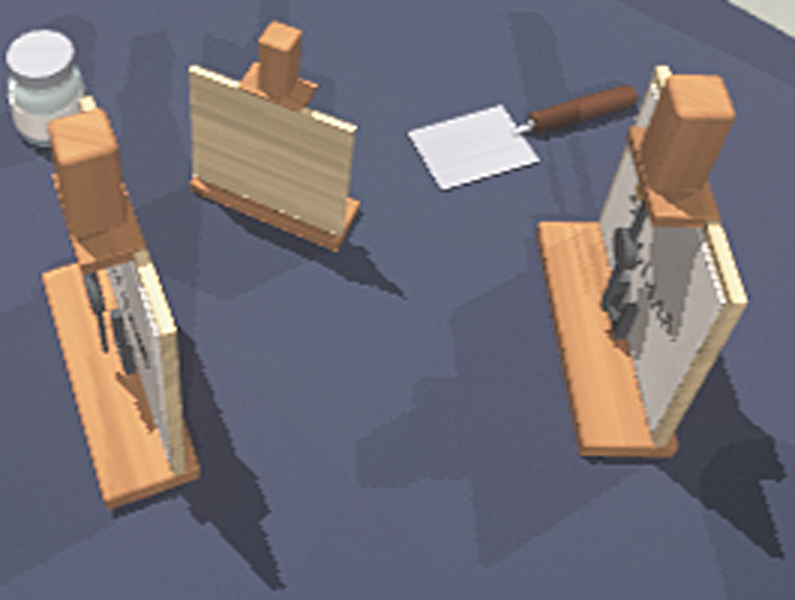

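```bash
python3 - <<'E'
from h import *
S=lambda x,y,z:onz('side',235+x/3,200+y/3,z)
T=lambda x,y,z:onz('top',310+x/2,130+y/2,z)
P=lambda x,y,z:onz('top',165+(x-400)/5,160+y/5,z)
N=np.linalg.norm
for name,pts,z in(('med',[(45,270),(107,500),(198,468)],12),('large',[(540,223),(582,450),(675,450)],16)):
    q=[S(*p,z) for p in pts];print(name,[x.round() for x in q],N(q[0]-q[1]),N(q[1]-q[2]))
q=[S(*p,0) for p in[(192,190),(336,250),(358,212)]];print('small',[x.round() for x in q],N(q[0]-q[1]),N(q[1]-q[2]))
q=[T(*p,10) for p in[(37,188),(47,212),(123,155)]];print('small top',[x.round() for x in q],N(q[0]-q[2]),N(q[1]-q[0]))
q=[T(*p,12) for p in[(58,271),(40,313)]];print('med top',[x.round() for x in q],N(q[1]-q[0]))
q=[T(*p,14) for p in[(200,93),(293,182)]];print('large top',[x.round() for x in q],N(q[1]-q[0]))
# handle tops of medium
q=[S(*p,190) for p in[(50,132),(70,110),(112,118),(118,148)]];print('hand S',[x.round() for x in q],np.mean(q,0))
q=[T(*p,190) for p in[(122,328),(160,340),(148,377),(108,365)]];print('hand T',[x.round() for x in q],np.mean(q,0))
q=[P(*p,z) for p,z in[((475,63),26),((457,190),26),((690,222),26),((712,97),26)]];print('prop',[x.round() for x in q],np.mean(q,0))
q=[P(*p,64) for p in[(575,70),(553,203)]];print('crest',[x.round() for x in q],np.mean(q,0))
E
```

```text
med [array([ 288., -114.,   12.]), array([ 215., -281.,   12.]), array([ 271., -306.,   12.])] 182.97283805903257 61.4921740181553
large [array([ 592., -344.,   16.]), array([ 463., -472.,   16.]), array([ 508., -515.,   16.])] 181.80862145872823 61.79244302453431
small [array([ 423., -126.,    0.]), array([ 467., -246.,    0.]), array([ 506., -233.,    0.])] 127.2845059193475 40.9959269285695
small top [array([ 455., -116.,   10.]), array([ 422., -130.,   10.]), array([ 502., -237.,   10.])] 130.21764709069475 36.375653156901606
med top [array([ 340., -146.,   12.]), array([ 282., -121.,   12.])] 62.76990881413115
large top [array([ 591., -346.,   14.]), array([ 466., -475.,   14.])] 179.4615714833632
hand S [array([ 297., -142.,  190.]), array([ 317., -136.,  190.]), array([ 332., -160.,  190.]), array([ 320., -182.,  190.])] [ 316.44391276 -154.86120963  190.        ]
hand T [array([ 294., -209.,  190.]), array([ 281., -253.,  190.]), array([ 239., -239.,  190.]), array([ 252., -193.,  190.])] [ 266.50165064 -223.66695727  190.        ]
prop [array([596., 302.,  26.]), array([524., 309.,  26.]), array([507., 179.,  26.]), array([577., 168.,  26.])] [551.14564016 239.44808725  26.        ]
crest [array([587., 234.,  64.]), array([515., 243.,  64.])] [550.87831537 238.26085551  64.        ]
```

```bash
cat >> h.py <<'E'
def plan(p0,yaw0,p1,dyaw):
    c,s=np.cos(np.radians(yaw0)),np.sin(np.radians(yaw0)); d=np.array(p1)-p0
    return (np.array([c*d[0]+s*d[1], s*d[0]-c*d[1], -d[2]])/1e3).round(4), -dyaw
E
python3 - <<'E'
from h import *
print(onz('side',235+280.5/3,200+37/3,190).round(1),onz('top',310+97/2,130+182/2,190).round(1))
print(proj('side',[[462,-182,190],[462,-182,0]]),proj('top',[[462,-182,190],[462,-182,0]]))
P=[(176,521,213),(210,440,330),(310,200,330),(400,-20,330),(445,-140,300),(460,-180,300)]
y=161.3
for a,b in zip(P,P[1:]):
    print(b,y,plan(a,y,b,-46.2)); y-=46.2
E
```

```text
[ 462.7 -181.4  190. ] [ 461.5 -181.   190. ]
[[328.48634078 212.64868026]
 [326.40908071 268.16933604]] [[358.94257531 220.79202733]
 [351.63618306 221.75095783]]
(210, 440, 330) 161.3 (array([-0.0582, -0.0658, -0.117 ]), 46.2)
(310, 200, 330) 115.10000000000001 (array([-0.2598, -0.0113,  0.    ]), 46.2)
(400, -20, 330) 68.9 (array([-0.1729,  0.1632,  0.    ]), 46.2)
(445, -140, 300) 22.700000000000003 (array([-0.0048,  0.1281,  0.03  ]), 46.2)
(460, -180, 300) -23.5 (array([0.0297, 0.0307, 0.    ]), 46.2)
```

```bash
python3 -m handwheel '[[-0.01,-0.01,-0.04,9],[-0.02,-0.025,-0.08,18],[-0.035,-0.04,-0.117,27],[-0.05,-0.055,-0.117,37],[-0.058,-0.066,-0.117,46]]' 0 20
python3 -m handwheel '[[-0.04,-0.002,0,9],[-0.09,-0.004,0,18],[-0.15,-0.006,0,27],[-0.205,-0.008,0,37],[-0.26,-0.011,0,46]]'
python3 -c "
from h import *
s=read_state();print(np.degrees(s['joints']).round(1),s['eef_pos'],np.degrees(s['eef_rot']))"
```

```text
clock: 0.72
eef_pos: [210.2, 439.1, 330.1]
eef_rot: [-3.141, 0.001, 2.007]
wrist_force: [0.6, 0.4, -0.0]
finger_gap: 93.8
clock: 1.35
eef_pos: [310.2, 197.1, 330.2]
eef_rot: [3.141, 0.001, 1.199]
wrist_force: [0.8, 0.0, 0.6]
finger_gap: 94.0
[ 26.7 -11.  101.5  -0.   89.5  48. ] [310.24735083 197.14930378 330.20208855] [1.79993573e+02 4.90183792e-02 6.87008202e+01]
```

Tracks well; continue above the small gauge.

```bash
python3 -m handwheel '[[-0.035,0.032,0,9],[-0.07,0.065,0,18],[-0.105,0.098,0,27],[-0.14,0.13,0,37],[-0.173,0.163,0,46]]'
python3 -m handwheel '[[-0.001,0.03,0,9],[-0.002,0.06,0.01,18],[-0.003,0.09,0.02,27],[-0.004,0.11,0.03,37],[-0.005,0.128,0.03,46]]'
python3 -m handwheel '[[0.006,0.006,0,9],[0.012,0.012,0,18],[0.018,0.018,0,27],[0.024,0.025,0,37],[0.03,0.031,0,46]]'
python3 - <<'E'
from h import *
s=read_state();print(np.degrees(s['joints']).round(1),s['eef_pos'],np.degrees(s['eef_rot']))
p=s['eef_pos'];y=np.degrees(s['eef_rot'][2]);print(plan(p,y,(462,-181,250),-69.5-y))
snap('top','e.png',(260,120,460,270),3)
E
```

```text
clock: 1.98
eef_pos: [399.5, -24.9, 330.3]
eef_rot: [3.141, 0.0, 0.39]
wrist_force: [1.3, 0.4, -0.1]
finger_gap: 93.9
clock: 2.6
eef_pos: [443.4, -145.9, 299.3]
eef_rot: [3.141, 0.002, -0.418]
wrist_force: [0.9, -0.4, 0.9]
finger_gap: 94.3
clock: 3.22
eef_pos: [458.2, -186.6, 299.0]
eef_rot: [3.139, 0.001, -1.227]
wrist_force: [0.9, -1.4, 0.0]
finger_gap: 93.8
[-2.640e+01  7.000e+00  8.810e+01 -1.000e-01  8.500e+01  1.339e+02] [ 458.22154984 -186.62673151  299.03460455] [ 1.79867782e+02  6.18626180e-02 -7.02810762e+01]
(array([-0.004 , -0.0055,  0.049 ]), np.float64(-0.7810762233850994))
```

View pics/e.png

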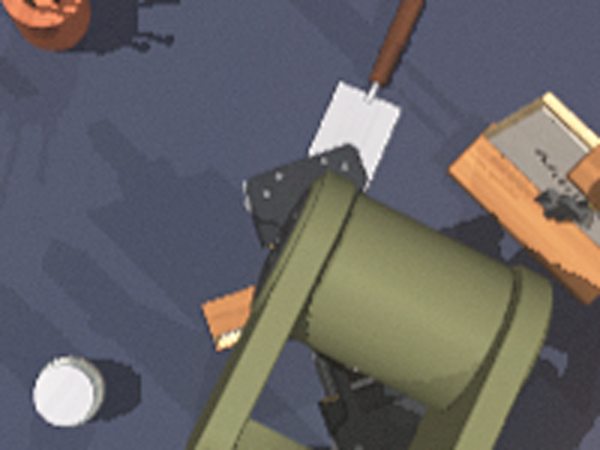

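```bash
python3 -m handwheel '[[-0.002,-0.003,0.03,-0.8],[-0.004,-0.0055,0.07,-0.8],[-0.004,-0.0055,0.1,-0.8],[-0.004,-0.0055,0.1,-0.8]]'
python3 - <<'E'
from h import *
s=read_state();p=s['eef_pos'];y=np.degrees(s['eef_rot'][2]);print(y,plan(p,y,(462,-181,157),-69.5-y))
snap('side','f.png',(250,160,410,300),5)
g=proj('side',[p,p+np.array([0,0,-8])]);print(((g-[250,160])*5).round())
E
```

```text
clock: 3.78
eef_pos: [461.1, -181.1, 197.3]
eef_rot: [3.136, 0.004, -1.218]
wrist_force: [-0.1, -0.8, 0.1]
finger_gap: 94.4
-69.80719800291531 (array([ 0.0002, -0.0008,  0.0403]), np.float64(-0.30719800291531385))
[[390. 251.]
 [389. 264.]]
```

View pics/f.png

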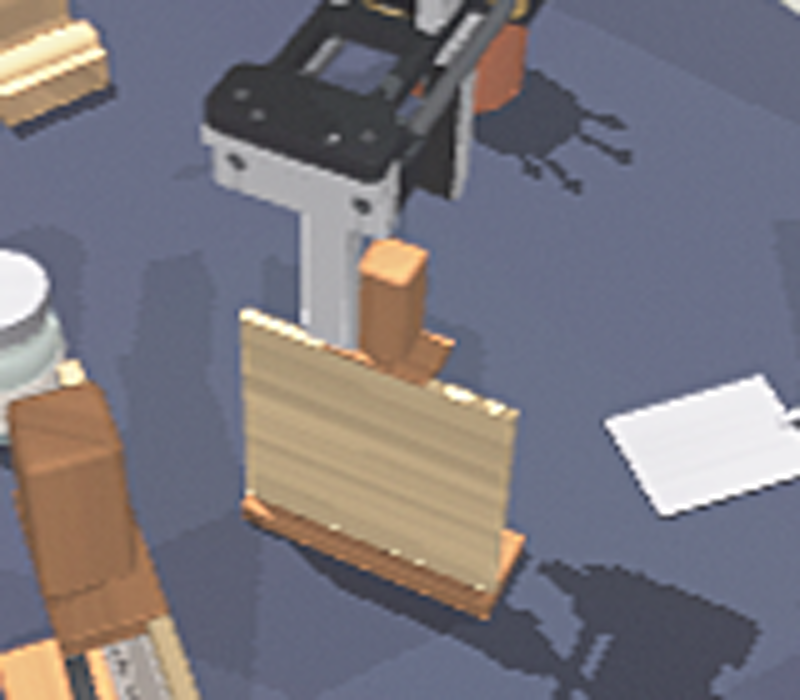

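The handle top sits at (393,262) in the crop, next to the projected TCP at (390,251), between the jaws. Descend and grip.

```bash
python3 -m handwheel '[[0,-0.001,0.02,-0.5],[0,-0.001,0.04,-0.5],[0,-0.001,0.04,-0.5]]'
python3 -m handwheel '[[0,0,0,0],[0,0,0,0],[0,0,0,0],[0,0,0,0],[0,0,0,0]]' 1 20
python3 -m handwheel '[[0,0,-0.005,0],[0,0,-0.02,0],[0,0,-0.06,0],[0,0,-0.1,0],[0,0,-0.12,0]]'
python3 - <<'E'
from h import *
s=read_state();print(np.degrees(s['joints']).round(1),s['eef_pos'],np.degrees(s['eef_rot']),s['wrist_force'])
P=[s['eef_pos'],(480,-90,277),(505,20,277),(530,120,277),(551,238.5,277)]
y=np.degrees(s['eef_rot'][2])
for a,b in zip(P,P[1:]):
    print(b,y,plan(a,y,b,38)); y+=38
snap('side','g.png')
E
```

```text
clock: 4.2
eef_pos: [462.7, -181.2, 159.6]
eef_rot: [3.138, 0.002, -1.209]
wrist_force: [0.0, -0.3, -0.0]
finger_gap: 93.9
clock: 4.82
eef_pos: [462.7, -181.1, 159.6]
eef_rot: [3.138, 0.002, -1.209]
wrist_force: [0.4, 0.2, -0.6]
finger_gap: 47.4
clock: 5.45
eef_pos: [463.3, -181.3, 282.5]
eef_rot: [3.14, 0.0, -1.209]
wrist_force: [0.1, 0.3, -4.1]
finger_gap: 23.7
[-2.560e+01  7.800e+00  8.940e+01 -1.000e-01  8.290e+01  1.337e+02] [ 463.31861385 -181.27087707  282.45920939] [ 1.79909458e+02  9.60843279e-03 -6.92832872e+01] [ 0.14276909  0.34882884 -4.05988533]
(480, -90, 277) -69.28328723012032 (array([-0.0795, -0.0479,  0.0055]), -38)
(505, 20, 277) -31.283287230120322 (array([-0.0358, -0.107 ,  0.    ]), -38)
(530, 120, 277) 6.716712769879678 (array([ 0.0365, -0.0964,  0.    ]), -38)
(551, 238.5, 277) 44.71671276987968 (array([ 0.0983, -0.0694, -0.    ]), -38)
```

```bash
python3 - <<'E'
from h import *
im=snap('side','h.png',(250,100,410,220),5)
p=read_state()['eef_pos'];g=proj('side',[p,p+[0,0,11],p+[0,0,11+22]]);print(((g-[250,100])*5).round())
E
```

```text
[[401. 389.]
 [402. 367.]
 [403. 320.]]
```

View pics/h.png

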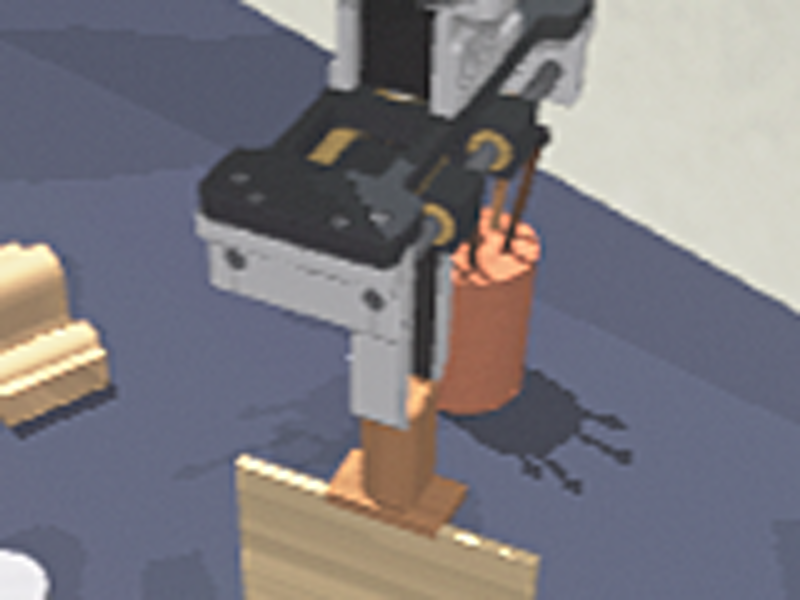

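The gauge was caught late: the fingers were still closing during the lift, so they hold only the top of the post (post top near row 385, fingertips near 420). I'll set it down and regrip.

```bash
python3 -m handwheel '[[0,0,0.03,0],[0,0,0.06,0],[0,0,0.075,0],[0,0,0.083,0],[0,0,0.085,0]]'
python3 -m handwheel '[[0,0,0.003,0],[0,0,0.006,0]]'
python3 -m handwheel '[[0,0,0.003,0],[0,0,0.006,0]]'
python3 -m handwheel '[[0,0,0.003,0],[0,0,0.003,0]]'
```

```text
clock: 6.18
eef_pos: [463.7, -181.5, 197.3]
eef_rot: [3.141, -0.001, -1.209]
wrist_force: [0.8, -0.3, -4.0]
finger_gap: 23.6
clock: 6.42
eef_pos: [464.3, -181.9, 192.2]
eef_rot: [-3.141, -0.003, -1.209]
wrist_force: [3.4, -4.8, 15.5]
finger_gap: 23.5
clock: 6.68
eef_pos: [467.0, -182.5, 190.5]
eef_rot: [-3.133, -0.009, -1.209]
wrist_force: [1.3, 4.3, 32.9]
finger_gap: 23.9
clock: 6.92
eef_pos: [468.4, -182.4, 190.3]
eef_rot: [-3.128, -0.012, -1.209]
wrist_force: [-1.4, 6.2, 18.3]
finger_gap: 23.3
```

```bash
python3 -m handwheel '[[0,0,-0.002,0],[0,0,-0.002,0],[0,0,-0.002,0],[0,0,-0.002,0],[0,0,-0.002,0]]' 0
python3 -m handwheel '[[0,0,0,0]]'
python3 - <<'E'
from h import *
s=read_state();p=s['eef_pos'];print(p,np.degrees(s['eef_rot']),s['finger_gap'])
snap('side','i.png',(250,160,410,300),5)
g=proj('side',[[462,-181,190],[466,-181,190],p]);print(((g-[250,160])*5).round())
E
```

```text
clock: 7.55
eef_pos: [468.3, -182.4, 192.1]
eef_rot: [-3.129, -0.012, -1.209]
wrist_force: [-0.3, -0.5, -0.4]
finger_gap: 70.3
clock: 7.68
eef_pos: [468.3, -182.4, 192.0]
eef_rot: [-3.129, -0.011, -1.209]
wrist_force: [-0.3, -0.2, -0.2]
finger_gap: 80.5
[ 468.25561705 -182.40380144  192.03008446] [-179.26528271   -0.65848004  -69.26638866] 80.45499925817865
[[391. 262.]
 [398. 257.]
 [404. 253.]]
```

View pics/i.png

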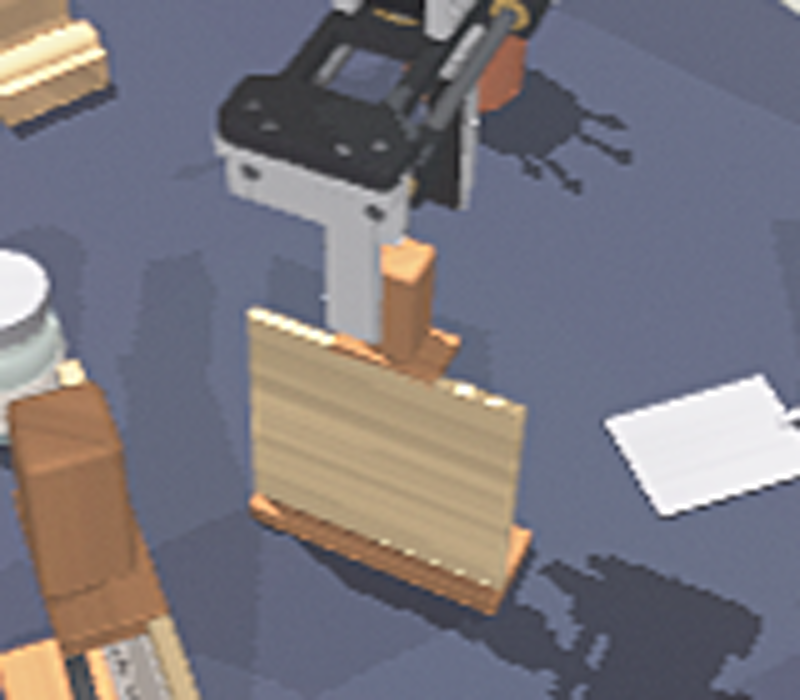

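Gauge is standing upright, with the post still between the jaws. Descend and close fully before lifting.

```bash
python3 -m handwheel '[[0.001,-0.002,0.01,0],[0.001,-0.002,0.025,0],[0.001,-0.002,0.035,0],[0.001,-0.002,0.035,0]]'
python3 -m handwheel '[[0,0,0,0],[0,0,0,0],[0,0,0,0],[0,0,0,0],[0,0,0,0]]' 1 25
python3 -m handwheel '[[0,0,0,0],[0,0,0,0],[0,0,0,0],[0,0,0,0]]'
python3 -m handwheel '[[0,0,-0.005,0],[0,0,-0.02,0],[0,0,-0.06,0],[0,0,-0.1,0],[0,0,-0.12,0]]'
python3 - <<'E'
from h import *
s=read_state();print(np.degrees(s['joints']).round(1),s['eef_pos'],np.degrees(s['eef_rot']),s['wrist_force'])
P=[s['eef_pos'],(480,-90,277),(505,20,277),(530,120,277),(551,238.5,277)]
y=np.degrees(s['eef_rot'][2])
for a,b in zip(P,P[1:]):
    print(b,y,plan(a,y,b,38)); y+=38
E
```

```text
clock: 8.22
eef_pos: [470.7, -182.7, 156.0]
eef_rot: [-3.13, -0.01, -1.209]
wrist_force: [0.4, 0.3, 0.6]
finger_gap: 94.1
clock: 8.85
eef_pos: [470.6, -182.7, 156.1]
eef_rot: [-3.13, -0.01, -1.209]
wrist_force: [0.0, 0.6, -0.2]
finger_gap: 47.4
clock: 9.35
eef_pos: [470.4, -182.7, 156.1]
eef_rot: [-3.131, -0.01, -1.209]
wrist_force: [-2.6, -0.2, 2.8]
finger_gap: 23.9
clock: 9.98
eef_pos: [469.1, -182.2, 279.3]
eef_rot: [-3.128, -0.013, -1.209]
wrist_force: [-0.3, -0.3, -4.5]
finger_gap: 23.8
[-2.540e+01  8.000e+00  8.960e+01  1.000e-01  8.140e+01  1.338e+02] [ 469.12321125 -182.1508748   279.2557794 ] [-179.22244058   -0.71808355  -69.26514988] [-0.30631977 -0.32637898 -4.50047647]
(480, -90, 277) -69.26514987581749 (array([-0.0823, -0.0428,  0.0023]), -38)
(505, 20, 277) -31.265149875817485 (array([-0.0357, -0.107 ,  0.    ]), -38)
(530, 120, 277) 6.734850124182515 (array([ 0.0366, -0.0964,  0.    ]), -38)
(551, 238.5, 277) 44.734850124182515 (array([ 0.0983, -0.0694, -0.    ]), -38)
```

```bash
python3 -m handwheel '[[-0.015,-0.008,0,-7],[-0.035,-0.018,0.001,-15],[-0.055,-0.028,0.002,-23],[-0.07,-0.037,0.002,-31],[-0.082,-0.043,0.002,-38]]'
python3 -m handwheel '[[-0.007,-0.022,0,-8],[-0.014,-0.044,0,-16],[-0.022,-0.066,0,-23],[-0.029,-0.087,0,-31],[-0.036,-0.107,0,-38]]'
python3 -m handwheel '[[0.008,-0.02,0,-8],[0.015,-0.04,0,-16],[0.022,-0.06,0,-23],[0.03,-0.08,0,-31],[0.037,-0.096,0,-38]]'
python3 - <<'E'
from h import *
s=read_state();print(np.degrees(s['joints']).round(1),s['eef_pos'],np.degrees(s['eef_rot']))
y=np.degrees(s['eef_rot'][2]);print(plan(s['eef_pos'],y,(551,238.5,277),82.5-y))
E
```

```text
clock: 10.6
eef_pos: [480.4, -89.4, 277.7]
eef_rot: [-3.138, -0.019, -0.541]
wrist_force: [-0.7, 0.0, -4.5]
finger_gap: 23.6
clock: 11.22
eef_pos: [504.8, 21.7, 278.4]
eef_rot: [3.133, -0.018, 0.127]
wrist_force: [-0.2, -0.3, -3.9]
finger_gap: 23.9
clock: 11.85
eef_pos: [529.4, 122.5, 279.0]
eef_rot: [3.123, -0.009, 0.795]
wrist_force: [0.3, -0.5, -4.3]
finger_gap: 23.6
[ 9.4 13.3 83.3 -0.5 82.3 54. ] [529.39569404 122.53477854 279.04871542] [178.9475477   -0.52764347  45.54577803]
(array([ 0.0979, -0.0658,  0.002 ]), np.float64(-36.95422196851471))
```

```bash
python3 -m handwheel '[[0.02,-0.013,0,-7],[0.04,-0.027,0,-15],[0.06,-0.04,0,-22],[0.08,-0.054,0,-30],[0.098,-0.066,0.002,-37]]'
python3 -m handwheel '[[0,0,0,0],[0,0,0,0]]'
python3 - <<'E'
from h import *
s=read_state();p=s['eef_pos'];print(np.degrees(s['joints']).round(1),p,np.degrees(s['eef_rot']))
im=snap('side','j.png',(150,60,310,180),5)
R=cv2.Rodrigues(np.array([0,0,np.radians(172.5)]))[0]
f=p+[0,0,-157]
for nm,X in(('foot',[[23,65,0],[23,-65,0],[-23,65,0],[-23,-65,0],[0,0,0],[0,0,125]]),):
    print(((proj('side',np.array(X)@R.T+f)-[150,60])*5).round().tolist())
print(((proj('side',np.array([[-35,0,64],[35,0,64]])@R.T+[551,238.5,0])-[150,60])*5).round())
E
```

```text
clock: 12.48
eef_pos: [551.0, 239.7, 277.6]
eef_rot: [3.121, 0.003, 1.445]
wrist_force: [-0.1, -0.4, -4.9]
finger_gap: 24.0
clock: 12.72
eef_pos: [550.9, 239.3, 278.2]
eef_rot: [3.12, 0.003, 1.443]
wrist_force: [0.7, 0.3, -4.0]
finger_gap: 24.2
[20.3 21.  73.5 -0.7 84.5 27.7] [550.94928359 239.31274861 278.21848262] [1.78787475e+02 1.76098491e-01 8.26921828e+01]
[[505.0, 460.0], [398.0, 353.0], [577.0, 432.0], [467.0, 328.0], [485.0, 391.0], [456.0, 193.0]]
[[549. 452.]
 [445. 493.]]
```

View pics/j.png

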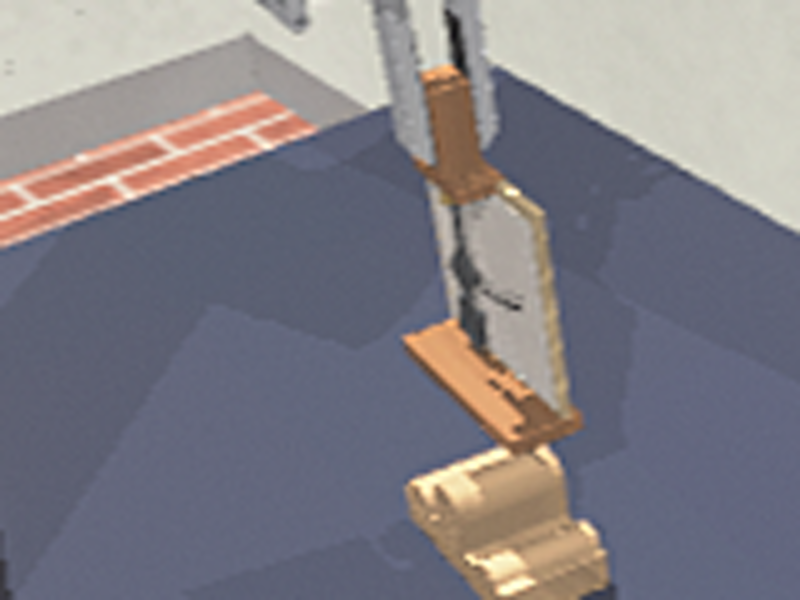

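```bash
python3 -m handwheel '[[0,0,0.015,0],[0,0,0.03,0],[0,0,0.042,0],[0,0,0.05,0],[0,0,0.05,0]]'
python3 -m handwheel '[[0,0,0.002,0],[0,0,0.004,0],[0,0,0.004,0]]'
python3 -m handwheel '[[0,0,0.002,0],[0,0,0.002,0]]'
python3 -m handwheel '[[0,0,0.002,0],[0,0,0.002,0]]'
```

```text
clock: 13.4
eef_pos: [551.9, 238.8, 227.5]
eef_rot: [3.121, 0.004, 1.443]
wrist_force: [-0.5, -0.5, -3.5]
finger_gap: 23.7
clock: 13.78
eef_pos: [551.9, 238.7, 223.5]
eef_rot: [3.121, 0.004, 1.443]
wrist_force: [-0.4, 0.4, -4.4]
finger_gap: 24.0
clock: 14.02
eef_pos: [551.9, 238.7, 221.4]
eef_rot: [3.121, 0.004, 1.443]
wrist_force: [-0.3, 0.3, -4.8]
finger_gap: 23.6
clock: 14.28
eef_pos: [552.2, 238.8, 220.3]
eef_rot: [3.12, 0.003, 1.443]
wrist_force: [-1.6, -1.3, 3.5]
finger_gap: 24.1
```

Contact at TCP z≈220.5, so the grip is as planned. The dial is oblique to the side camera, which makes the fork angle prone to parallax. I'll first turn it to face that camera to read the fork, then come back.

```bash
python3 - <<'E'
from h import *
s=read_state();y=np.degrees(s['eef_rot'][2])
P=[s['eef_pos'],(520,190,350),(430,60,420)]
for a,b in zip(P,P[1:]): print(y,plan(a,y,b,33.5)); y+=33.5
E
```

```text
82.67984056237475 (array([-0.0525, -0.0257, -0.1297]), -33.5)
116.17984056237475 (array([-0.077 , -0.1381, -0.07  ]), -33.5)
```

```bash
python3 -m handwheel '[[0,0,-0.03,0],[-0.012,-0.006,-0.065,-8],[-0.025,-0.012,-0.1,-17],[-0.04,-0.02,-0.13,-25],[-0.052,-0.026,-0.13,-33.5]]'
python3 -m handwheel '[[-0.015,-0.027,-0.015,-7],[-0.03,-0.055,-0.03,-14],[-0.045,-0.082,-0.05,-21],[-0.06,-0.11,-0.06,-28],[-0.077,-0.138,-0.07,-33.5]]'
python3 -m handwheel '[[0,0,0,0],[0,0,0,0],[0,0,0,0],[0,0,0,0],[0,0,0,0]]'
python3 -m handwheel '[[0,0,0,0],[0,0,0,0],[0,0,0,0],[0,0,0,0],[0,0,0,0]]'
python3 - <<'E'
from h import *
im=np.mean([cams.camera('side').astype(float) for _ in range(4)],0).astype(np.uint8)
s=read_state();p=s['eef_pos'];print(p,np.degrees(s['eef_rot']))
np.save('face.npy',im)
yaw=s['eef_rot'][2]+np.pi/2; R=cv2.Rodrigues(np.array([0,0,yaw]))[0]; o=p-[0,0,156.5]
q=np.array([[-4,-70,200],[-4,70,200],[-4,70,-5],[-4,-70,-5]],float)
uv=proj('side',q@R.T+o)
k=4;dst=np.array([[(70+a[1])*k,(200-a[2])*k*.7] for a in q])
# y right
H=cv2.getPerspectiveTransform(uv.astype(np.float32),dst.astype(np.float32))
cv2.imwrite('pics/k.png',cv2.warpPerspective(im,H,(560,575),flags=cv2.INTER_CUBIC)[:,:,::-1])
print(uv.round(1).tolist(),((R.T@(-cal('side')[3].T@cal('side')[4]-o-R@[0,0,60]))).round())
E
```

```text
clock: 14.9
eef_pos: [517.1, 191.0, 352.3]
eef_rot: [3.122, 0.015, 2.032]
wrist_force: [0.0, 0.4, -4.7]
finger_gap: 24.0
clock: 15.52
eef_pos: [425.5, 60.1, 420.9]
eef_rot: [3.133, 0.024, 2.621]
wrist_force: [0.4, 0.0, -4.4]
finger_gap: 24.1
clock: 16.15
eef_pos: [425.6, 60.4, 420.7]
eef_rot: [3.133, 0.023, 2.621]
wrist_force: [0.1, 0.2, -4.2]
finger_gap: 24.3
clock: 16.77
eef_pos: [425.6, 60.4, 420.7]
eef_rot: [3.133, 0.024, 2.621]
wrist_force: [-0.3, -0.5, -4.0]
finger_gap: 23.8
[425.57403177  60.35323959 420.69121739] [179.53346666   1.34614243 150.17812477]
[[186.8, 51.6], [263.6, 45.1], [271.9, 136.8], [208.5, 144.9]] [723.  -3. 424.]
```

View pics/k.png

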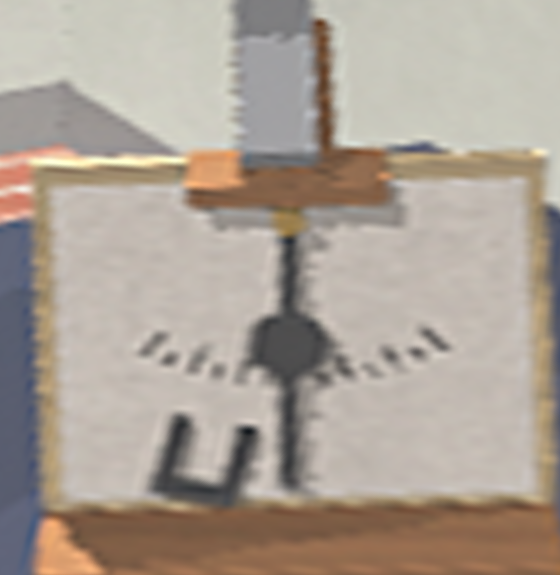

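```bash
cat > m.py <<'E'
from h import *
w=cv2.imread('pics/k.png').astype(float).mean(2)
def cen(v,a,b,th=130):
    r=np.clip(th-w[v-1:v+2,a:b].mean(0),0,None); return a+(r*np.arange(b-a)).sum()/max(r.sum(),1e-6)
vs=np.arange(425,470,5)
for v in vs: print(v,round(cen(v,150,215),1),round(cen(v,215,270),1),round(cen(v,275,310),1))
for v in (245,260,275,290): print(v,round(cen(v,275,310),1))
# board edges: light board rim vs surroundings: steepest gradients
ww=cv2.GaussianBlur(w,(0,0),2)
print('bottom',[(u,430+int(np.argmin(np.diff(ww[430:540,u])))) for u in (80,110,140,330,400,450,500,530)])
b=cv2.imread('pics/k.png').astype(float)
rb=cv2.GaussianBlur(b[:,:,0]-b[:,:,2],(0,0),2) # blue-red
for v in (230,300,350,400,450,490):
    print(v,'L',15+int(np.argmin(np.diff(rb[v,15:70]))),'R',520+int(np.argmax(np.diff(rb[v,520:559]))))
E
python3 m.py
```

```text
425 180.7 215.0 289.9
430 179.7 246.9 289.6
435 178.7 247.3 290.0
440 177.5 246.6 290.1
445 175.8 244.6 289.0
450 173.5 242.5 288.9
455 172.4 241.6 290.1
460 171.2 240.0 290.6
465 169.6 238.1 289.8
245 289.8
260 289.6
275 289.9
290 290.7
bottom [(80, 502), (110, 509), (140, 501), (330, 499), (400, 500), (450, 497), (500, 494), (530, 502)]
230 L 32 R 548
300 L 35 R 550
350 L 36 R 552
400 L 38 R 553
450 L 39 R 554
490 L 41 R 554
```

Fork at rows 425–490, columns 170–247; pointer at column 290, plumb. The fork is about 0.232 from the pointer and the gauge was tilted about 0.02, so the mark is ≈0.25. Back to the prop.

```bash
python3 - <<'E'
from h import *
s=read_state();y=np.degrees(s['eef_rot'][2])
P=[s['eef_pos'],(520,190,350),(551,239,235)]
for a,b in zip(P,P[1:]): print(y,plan(a,y,b,-33.8)); y-=33.8
E
```

```text
150.17812476600022 (array([-0.0174,  0.1594,  0.0707]), 33.8)
116.37812476600023 (array([0.0301, 0.0495, 0.115 ]), 33.8)
```

```bash
python3 -m handwheel '[[-0.003,0.03,0.01,7],[-0.006,0.06,0.02,14],[-0.01,0.095,0.035,21],[-0.014,0.13,0.055,28],[-0.017,0.159,0.071,34]]'
python3 -m handwheel '[[0.007,0.012,0.01,7],[0.015,0.025,0.03,14],[0.022,0.037,0.06,21],[0.03,0.049,0.09,28],[0.03,0.05,0.115,34]]'
python3 -m handwheel '[[0,0,0,0],[0,0,0,0],[0,0,0,0]]'
python3 - <<'E'
from h import *
s=read_state();p=s['eef_pos'];print(p,np.degrees(s['eef_rot']),s['wrist_force'])
y=np.degrees(s['eef_rot'][2]);print(plan(p,y,(551,239,223),82.5-y))
np.save('up.npy',cams.camera('side'))
E
```

```text
clock: 17.6
eef_pos: [521.7, 190.6, 350.3]
eef_rot: [3.122, 0.015, 2.024]
wrist_force: [0.1, -0.5, -3.9]
finger_gap: 23.8
clock: 18.23
eef_pos: [556.2, 239.6, 234.0]
eef_rot: [3.119, 0.002, 1.428]
wrist_force: [1.0, -0.9, -4.5]
finger_gap: 24.0
clock: 18.6
eef_pos: [556.5, 239.6, 235.4]
eef_rot: [3.117, 0.001, 1.429]
wrist_force: [0.4, 0.0, -4.5]
finger_gap: 23.8
[556.53820453 239.60411545 235.44987366] [1.78590318e+02 5.48418798e-02 8.18810017e+01] [ 0.39377381  0.03616049 -4.52360771]
(array([-0.0014, -0.0054,  0.0124]), np.float64(-0.618998313638599))
```

```bash
python3 -m handwheel '[[0.001,-0.003,0.006,-0.6],[0.003,-0.005,0.012,-0.6],[0.003,-0.005,0.012,-0.6]]'
python3 -m handwheel '[[0,0,0.002,0],[0,0,0.003,0],[0,0,0.003,0]]'
python3 -m handwheel '[[0,0,0.001,0],[0,0,0.002,0]]' - 8
python3 -m handwheel '[[-0.0025,0,0,0],[-0.005,0,0,0],[-0.005,0,0,0]]'
python3 -m handwheel '[[0,0,0,0],[0,0,0,0],[0,0,0,0],[0,0,0,0],[0,0,0,0]]'
python3 - <<'E'
from h import *
s=read_state();p=s['eef_pos'];print(p,np.degrees(s['eef_rot']),s['wrist_force'])
im=np.mean([cams.camera('side').astype(float) for _ in range(4)],0).astype(np.uint8);np.save('up2.npy',im)
cv2.imwrite('pics/l.png',cv2.resize(im[70:190,170:290],None,fx=5,fy=5,interpolation=2)[:,:,::-1])
R=cv2.Rodrigues(np.array([0,0,np.radians(172.5)]))[0]
print(((proj('side',np.array([[23,65,12],[23,-65,12],[-23,65,12],[0,0,125],[-16,65,138],[-16,-65,138]])@R.T+[551,239,64])-[170,70])*5).round().tolist())
E
```

```text
clock: 19.02
eef_pos: [551.8, 243.3, 222.4]
eef_rot: [3.118, 0.002, 1.44]
wrist_force: [-0.7, 0.1, -4.5]
finger_gap: 23.7
clock: 19.4
eef_pos: [552.1, 243.4, 220.3]
eef_rot: [3.117, 0.001, 1.44]
wrist_force: [-1.9, -0.3, 3.8]
finger_gap: 23.8
clock: 19.65
eef_pos: [552.9, 243.6, 220.0]
eef_rot: [3.114, -0.0, 1.44]
wrist_force: [0.5, 0.0, 13.4]
finger_gap: 24.4
clock: 20.02
eef_pos: [552.2, 238.5, 220.1]
eef_rot: [3.114, -0.001, 1.439]
wrist_force: [-0.8, 1.8, 2.3]
finger_gap: 24.0
clock: 20.65
eef_pos: [552.2, 238.5, 220.1]
eef_rot: [3.114, -0.001, 1.439]
wrist_force: [-0.6, 0.5, 2.7]
finger_gap: 24.1
[552.23272075 238.52602458 220.12082639] [ 1.78422597e+02 -2.87835865e-02  8.24702807e+01] [-0.62065516  0.48969629  2.66377333]
[[414.0, 476.0], [310.0, 367.0], [485.0, 447.0], [371.0, 238.0], [453.0, 261.0], [338.0, 160.0]]
```

View pics/l.png

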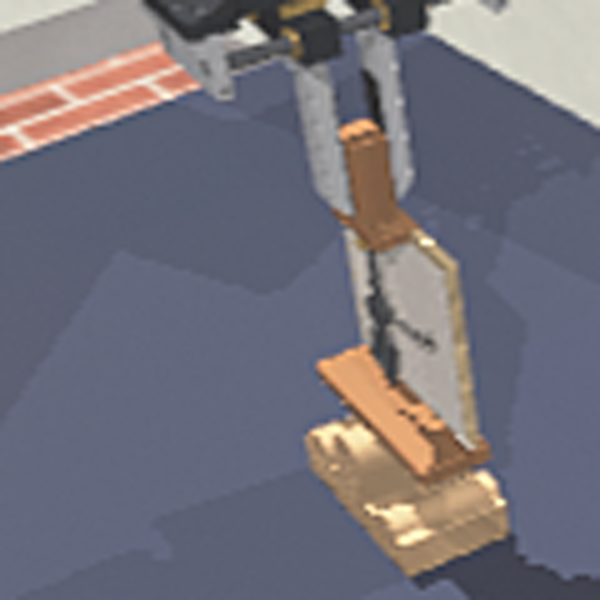

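```bash
python3 - <<'E'
from h import *
R=cv2.Rodrigues(np.array([0,0,np.radians(-7.5)]))[0]
print(((proj('side',np.array([[-35,-65,0],[35,-65,0],[-35,65,26],[-35,-65,26],[35,-65,26]])@R.T+[551,239,0])-[170,70])*5).round().tolist())
E
```

```text
[[411.0, 584.0], [513.0, 540.0], [304.0, 440.0], [406.0, 551.0], [509.0, 507.0]]
```

Standing upright on the crest, foot corners within about 4 mm of the prediction. Now rock along +tool x.

```bash
python3 -m handwheel '[[0.004,0,0,0],[0.008,0,0.0002,0],[0.012,0,0.0005,0],[0.016,0,0.0008,0],[0.016,0,0.0008,0]]'
python3 -m handwheel '[[0.004,0,0.0004,0],[0.008,0,0.001,0],[0.012,0,0.0015,0],[0.015,0,0.002,0],[0.015,0,0.002,0]]'
python3 -m handwheel '[[0.003,0,0.0005,0],[0.006,0,0.0012,0],[0.009,0,0.002,0],[0.012,0,0.0027,0],[0.012,0,0.0027,0]]'
```

```text
clock: 21.48
eef_pos: [554.5, 254.9, 219.5]
eef_rot: [3.114, -0.001, 1.44]
wrist_force: [-0.6, -0.2, 5.0]
finger_gap: 24.1
clock: 22.1
eef_pos: [556.6, 270.3, 217.6]
eef_rot: [3.113, -0.001, 1.44]
wrist_force: [-0.8, 0.3, 5.1]
finger_gap: 24.1
clock: 22.72
eef_pos: [558.3, 282.9, 215.0]
eef_rot: [3.113, -0.002, 1.44]
wrist_force: [-0.7, 0.8, 5.4]
finger_gap: 24.2
```

```bash
python3 -m handwheel '[[0,0,0,0],[0,0,0,0],[0,0,0,0],[0,0,0,0],[0,0,0,0]]'
python3 -m handwheel '[[0,0,0,0],[0,0,0,0],[0,0,0,0],[0,0,0,0],[0,0,0,0]]'
cat > look.py <<'E'
from h import *
import sys
im=np.mean([cams.camera('side').astype(float) for _ in range(6)],0).astype(np.uint8);np.save(sys.argv[1]+'.npy',im)
c=[215,85]; k=9
cv2.imwrite('pics/%s.png'%sys.argv[1],cv2.resize(im[c[1]:c[1]+66,c[0]-10:c[0]+68],None,fx=k,fy=k,interpolation=2)[:,:,::-1])
s=read_state();print(s['eef_pos'],s['eef_rot'],s['wrist_force'],s['clock'])
Z=cv2.Rodrigues(np.array([0,0,np.radians(172.5)]))[0]
gr=s['eef_pos']+[0,0,11]
for th in(.2,.25,.3):
    R=Z@cv2.Rodrigues(np.array([th,0,0.]))[0]; o=gr-R@[0,0,167.5]
    X=[[23,65,12],[23,-65,12],[-23,65,12],[0,0,125]]
    X+=[[-8,-r*np.sin(.25),125-r*np.cos(.25)] for r in(84,108)]+[[0,-r*np.sin(th),125-r*np.cos(th)] for r in (60,96)]
    print(th,((proj('side',np.array(X)@R.T+o)-c+[10,0])*k).round().tolist(),o.round(1))
E
python3 look.py n
```

```text
clock: 23.35
eef_pos: [558.3, 282.9, 215.0]
eef_rot: [3.113, -0.002, 1.44]
wrist_force: [-0.7, 1.4, 4.5]
finger_gap: 24.0
clock: 23.98
eef_pos: [558.3, 282.9, 215.1]
eef_rot: [3.113, -0.002, 1.44]
wrist_force: [-0.5, 0.8, 3.4]
finger_gap: 24.1
[558.31350529 282.86678263 215.08495968] [ 3.11284878e+00 -1.86281563e-03  1.44044272e+00] [-1.02545403  0.65860599  5.03228282] 24.275
0.2 [[408.0, 669.0], [236.0, 544.0], [535.0, 618.0], [304.0, 255.0], [354.0, 466.0], [361.0, 525.0], [329.0, 419.0], [343.0, 511.0]] [554.  249.9  61.9]
0.25 [[417.0, 667.0], [248.0, 559.0], [545.0, 616.0], [306.0, 257.0], [363.0, 474.0], [372.0, 534.0], [332.0, 420.0], [346.0, 513.0]] [552.9 241.8  63.8]
0.3 [[425.0, 664.0], [260.0, 573.0], [554.0, 613.0], [309.0, 258.0], [372.0, 481.0], [382.0, 543.0], [334.0, 422.0], [349.0, 514.0]] [551.9 233.8  66.1]
```

View pics/n.png

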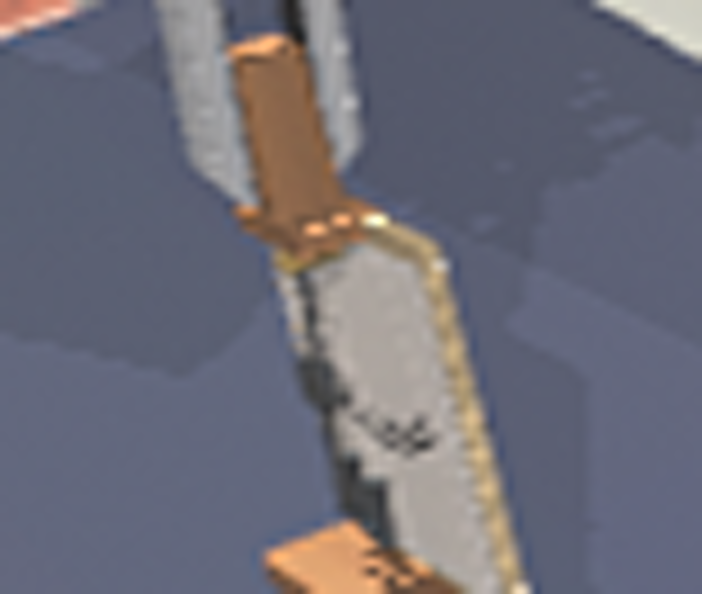

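```bash
cat > fit.py <<'E'
from h import *
from scipy.optimize import minimize
bg=cv2.imread('pics/a.png')[:,:,::-1].astype(float)
f,cx,cy,Rc,tc=cal('side'); C=-Rc.T@tc; SS=4
def box(x0,x1,y0,y1,z0,z1):
    v=lambda *i:[[(x0,x1)[a],(y0,y1)[b],(z0,z1)[c]] for a,b,c in i]
    return [(v((1,0,0),(1,1,0),(1,1,1),(1,0,1)),(1,0,0)),(v((0,0,1),(1,0,1),(1,1,1),(0,1,1)),(0,0,1)),
            (v((0,1,0),(1,1,0),(1,1,1),(0,1,1)),(0,1,0)),(v((0,0,0),(1,0,0),(1,0,1),(0,0,1)),(0,-1,0))]
F=box(-16,-10,-65,65,12,138)+box(-23,23,-65,65,0,12)   # painter order: board, then foot (foot front hides nothing of board)
def render(p,roi,m=None):
    u0,v0,u1,v1=roi; L=np.zeros(((v1-v0)*SS,(u1-u0)*SS),np.uint8)
    R=cv2.Rodrigues(np.array([0,0,p[2]]))[0]@cv2.Rodrigues(np.array([0,p[1],0.]))[0]@cv2.Rodrigues(np.array([p[0],0,0.]))[0]
    o=np.array(p[3:6]); tr=lambda X:np.array(X,float)@R.T+o
    def draw(X,l):
        q=((proj_(tr(X))-[u0,v0])+.5)*SS-.5
        cv2.fillPoly(L,[np.round(q*16).astype(np.int32)],l,shift=4)
    order=list(range(4,8))+list(range(0,4))
    for i in order:
        X,n=F[i]
        if (R@n)@(C-tr(X)[0])>0: draw(X,i+1)
    if m is not None:
        def rad(a,r,s,x): return [x,-r*np.sin(a)+s*np.cos(a),125-r*np.cos(a)-s*np.sin(a)]
        def bar(a,r0,r1,s0,s1,x,l): draw([rad(a,r0,s0,x),rad(a,r1,s0,x),rad(a,r1,s1,x),rad(a,r0,s1,x)],l)
        for s in(-8.5,8.5): bar(m[0],84,108,s-2.5,s+2.5,m[1],9)
        bar(m[0],108,113,-11,11,m[1],9)
    return L
def proj_(P):
    c=P@Rc.T+tc; return np.c_[f*c[:,0]/c[:,2]+cx,f*c[:,1]/c[:,2]+cy]
def cost(p,im,roi,m=None):
    u0,v0,u1,v1=roi; L=render(p,roi,m); I=im[v0:v1,u0:u1]; S=bg[v0:v1,u0:u1].copy()
    W=[cv2.resize((L==l).astype(np.float32),(u1-u0,v1-v0),interpolation=cv2.INTER_AREA) for l in range(10)]
    S*=W[0][...,None]
    for l in range(1,10):
        if W[l].max()>.6: S+=W[l][...,None]*np.median(I[W[l]>.6*1],0)
        elif W[l].any(): S+=W[l][...,None]*np.median(I[W[l]>=W[l].max()*.9],0)
    return np.minimum(np.abs(I-S).sum(2),120).mean()
def fit(im,p0,roi):
    best=None
    sc=np.array([.05,.03,.05,4,4,4])
    for k in range(3):
        x0=(best.x if best is not None else np.zeros(6))
        sim=np.vstack([x0]+[x0+np.eye(6)[i]*(1 if k%2==0 else -1) for i in range(6)])
        best=minimize(lambda x:cost(p0+x*sc,im,roi),x0,method='Nelder-Mead',options=dict(initial_simplex=sim,maxiter=500,xatol=.01,fatol=.001))
    return p0+best.x*sc,best.fun
if __name__=='__main__':
    J={'face':(np.array([.02,0,np.radians(240.2),425.6,60.4,264.])),'up2':np.array([0,0,np.radians(172.5),553,239,64.]),'n':np.array([.25,0,np.radians(172.5),554,241,64.])}
    for k,p0 in J.items():
        im=np.load(k+'.npy').astype(float)
        R=cv2.Rodrigues(np.array([0,0,p0[2]]))[0]
        q=proj_(np.array([[x,y,z] for x in(-23,23) for y in(-65,65) for z in(-3,128)])@R.T+p0[3:])
        roi=(*(q.min(0)-4).astype(int),*(q.max(0)+4).astype(int))
        p,c=fit(im,p0,roi); print(k,'tilt %.3f lean %.3f yaw %.1f'%(p[0],p[1],np.degrees(p[2])),p[3:].round(1),'cost %.2f from %.2f'%(c,cost(p0,im,roi)))
        if k!='up2':
            g=[(cost(p,im,roi,(a,x)),a,x) for a in np.arange(.16,.42,.01) for x in(-9,-7,-5)]
            print('  mark',[(round(c,3),round(a,2),x) for c,a,x in sorted(g)[:5]])
E
time timeout 500 python3 fit.py
```

```text
face tilt 0.024 lean 0.039 yaw 239.2 [432.5  61.7 266.3] cost 34.37 from 39.79
  mark [(np.float64(33.272), np.float64(0.24), -7), (np.float64(33.281), np.float64(0.24), -5), (np.float64(33.354), np.float64(0.24), -9), (np.float64(33.418), np.float64(0.25), -5), (np.float64(33.44), np.float64(0.25), -7)]
up2 tilt -0.002 lean 0.031 yaw 172.0 [554.2 237.7  67.7] cost 33.53 from 36.01
n tilt 0.340 lean 0.026 yaw 166.7 [560.7 239.   60.4] cost 31.64 from 35.53
  mark [(np.float64(31.451), np.float64(0.41), -5), (np.float64(31.457), np.float64(0.39), -5), (np.float64(31.461), np.float64(0.4), -5), (np.float64(31.51), np.float64(0.37), -5), (np.float64(31.519), np.float64(0.38), -5)]
real	0m6.928s
user	0m6.689s
sys	0m0.347s
```

```bash
cat > fit2.py <<'E'
from fit import *
import sys
for k in sys.argv[1:]:
    im=np.load(k+'.npy').astype(float); z=67.7
    for lean in(.02,.03,.04):
      out=[]
      for th in np.arange(.19,.36,.015):
        roi=(212,95,282,168)
        g=lambda x:cost(np.array([th,lean,np.radians(172),554.2+x[0],238+x[1],z+x[2]]),im,roi)
        r=min((minimize(g,x0,method='Nelder-Mead',options=dict(initial_simplex=np.array([x0]+[np.array(x0)+3*np.eye(3)[i] for i in range(3)]),xatol=.05,fatol=.002)) for x0 in([0,0,0],[-2,2,-2])),key=lambda r:r.fun)
        out.append((round(th,3),round(r.fun,2),r.x.round(1).tolist()))
      print(k,lean,*[o if o[1]<min(q[1] for q in out)+.15 else o[:2] for o in out],sep='\n ')
E
python3 fit2.py n
```

```text
n
 0.02
 (np.float64(0.19), np.float64(27.47))
 (np.float64(0.205), np.float64(27.47))
 (np.float64(0.22), np.float64(27.34))
 (np.float64(0.235), np.float64(27.18))
 (np.float64(0.25), np.float64(27.21))
 (np.float64(0.265), np.float64(27.23))
 (np.float64(0.28), np.float64(26.98))
 (np.float64(0.295), np.float64(26.9), [1.6, -0.1, -2.4])
 (np.float64(0.31), np.float64(26.79), [1.7, 0.6, -3.3])
 (np.float64(0.325), np.float64(26.81), [2.5, -0.3, -4.3])
 (np.float64(0.34), np.float64(26.79), [2.4, -0.9, -5.0])
 (np.float64(0.355), np.float64(26.99))
n
 0.03
 (np.float64(0.19), np.float64(27.42))
 (np.float64(0.205), np.float64(27.33))
 (np.float64(0.22), np.float64(27.05))
 (np.float64(0.235), np.float64(27.02))
 (np.float64(0.25), np.float64(27.23))
 (np.float64(0.265), np.float64(26.95))
 (np.float64(0.28), np.float64(26.82))
 (np.float64(0.295), np.float64(26.75), [1.6, -1.0, -1.7])
 (np.float64(0.31), np.float64(26.71), [1.3, -1.4, -1.5])
 (np.float64(0.325), np.float64(26.67), [2.7, -0.8, -3.4])
 (np.float64(0.34), np.float64(26.76), [3.1, -0.6, -4.5])
 (np.float64(0.355), np.float64(26.88))
n
 0.04
 (np.float64(0.19), np.float64(27.07))
 (np.float64(0.205), np.float64(26.87))
 (np.float64(0.22), np.float64(26.88))
 (np.float64(0.235), np.float64(26.88))
 (np.float64(0.25), np.float64(26.9))
 (np.float64(0.265), np.float64(26.79))
 (np.float64(0.28), np.float64(26.73), [2.4, 0.3, -1.5])
 (np.float64(0.295), np.float64(26.62), [3.6, 1.0, -3.3])
 (np.float64(0.31), np.float64(26.61), [5.5, 3.3, -6.1])
 (np.float64(0.325), np.float64(26.71), [1.6, -3.4, -1.4])
 (np.float64(0.34), np.float64(26.78))
 (np.float64(0.355), np.float64(26.9))
```

```bash
cat > fit3.py <<'E'
from fit import *
def scan(k,tcp,ths,m=(.243,-7)):
    im=np.load(k+'.npy').astype(float); roi=(212,95,282,168)
    for lean in(.02,.03,.04):
        out=[]
        for th in ths:
            R=cv2.Rodrigues(np.array([0,0,np.radians(172)]))[0]@cv2.Rodrigues(np.array([0,lean,0.]))[0]@cv2.Rodrigues(np.array([th,0,0.]))[0]
            c=min((cost(np.r_[th,lean,np.radians(172),np.array(tcp)+[-3.1+dx,-.1,15+dz]-R@[0,0,167.5]],im,roi,m),dx,dz) for dx in(-2,-1,0,1,2) for dz in(-1,0,1))
            out.append((float(round(th,3)),round(float(c[0]),2),c[1:]))
        print(k,lean,sorted(out,key=lambda o:o[1])[:4],'ends',out[0],out[-1])
if __name__=='__main__':
    scan('up2',(552.2,238.5,220.1),np.arange(-.08,.09,.01),None)
    scan('n',(558.3,282.9,215.1),np.arange(.16,.36,.01))
    scan('n',(558.3,282.9,215.1),np.arange(.16,.36,.01),None)
E
python3 fit3.py
```

```text
up2 0.02 [(-0.0, 28.03, (1, 0)), (0.02, 28.12, (0, 1)), (0.01, 28.17, (1, 1)), (-0.01, 28.28, (2, -1))] ends (-0.08, 30.97, (2, 0)) (0.08, 30.2, (-2, 1))
up2 0.03 [(-0.0, 27.88, (0, 0)), (0.01, 28.03, (-1, 1)), (-0.01, 28.04, (0, 0)), (0.02, 28.15, (-1, 1))] ends (-0.08, 30.41, (2, -1)) (0.08, 30.27, (-2, 1))
up2 0.04 [(-0.01, 27.9, (-1, -1)), (-0.0, 27.94, (-1, -1)), (0.01, 28.05, (-2, 1)), (-0.02, 28.16, (-1, -1))] ends (-0.08, 30.19, (2, -1)) (0.08, 30.52, (-2, 1))
n 0.02 [(0.3, 26.78, (1, 0)), (0.31, 26.8, (0, -1)), (0.33, 26.83, (-1, 0)), (0.29, 26.86, (1, -1))] ends (0.16, 29.48, (2, 1)) (0.35, 27.0, (-2, 0))
n 0.03 [(0.23, 26.62, (2, -1)), (0.31, 26.73, (-1, 0)), (0.29, 26.75, (1, -1)), (0.3, 26.81, (0, -1))] ends (0.16, 28.64, (2, -1)) (0.35, 26.96, (-2, 0))
n 0.04 [(0.22, 26.62, (2, -1)), (0.23, 26.62, (1, 0)), (0.21, 26.63, (2, -1)), (0.24, 26.7, (1, -1))] ends (0.16, 27.91, (2, -1)) (0.35, 27.06, (-2, -1))
n 0.02 [(0.3, 26.99, (1, 0)), (0.33, 27.09, (-1, 0)), (0.32, 27.11, (0, -1)), (0.34, 27.12, (0, 0))] ends (0.16, 30.06, (2, 1)) (0.35, 27.23, (-1, -1))
n 0.03 [(0.29, 26.83, (1, -1)), (0.31, 26.92, (-1, 0)), (0.3, 26.96, (0, -1)), (0.33, 26.98, (-1, 1))] ends (0.16, 29.09, (2, 1)) (0.35, 27.1, (-2, 0))
n 0.04 [(0.3, 26.79, (-1, -1)), (0.27, 26.83, (0, -1)), (0.32, 26.83, (-2, 0)), (0.22, 26.85, (2, -1))] ends (0.16, 28.1, (2, -1)) (0.35, 27.08, (-2, -1))
```

```bash
cat > edge.py <<'E'
from fit import *
def go(k,o,th0,ths,lean=.03):
    im=np.load(k+'.npy').astype(float); rb=im[:,:,0]-im[:,:,2]
    def line(th,lean=lean):
        R=cv2.Rodrigues(np.array([0,0,np.radians(172)]))[0]@cv2.Rodrigues(np.array([0,lean,0.]))[0]@cv2.Rodrigues(np.array([th,0,0.]))[0]
        g=np.array(o)-R@[0,0,167.5]
        return proj_(np.array([[-16,65,130],[-16,65,20]])@R.T+g)
    a,b=line(th0); P=[]
    for v in range(int(a[1])+2,int(b[1])-2):
        u=a[0]+(b[0]-a[0])*(v-a[1])/(b[1]-a[1]); s=np.arange(int(u)-6,int(u)+8)
        d=np.clip(-np.diff(rb[v,s]),0,None); 
        i=d.argmax(); j=slice(max(i-1,0),i+2); P.append((v,(d[j]*(s[:-1][j]+.5)).sum()/d[j].sum()))
    P=np.array(P,np.float32)
    vx,vy,x,y=cv2.fitLine(P,cv2.DIST_HUBER,0,.01,.01).ravel(); m=vy/vx
    res=P[:,1]-(y+m*(P[:,0]-x)); print(k,'n',len(P),'slope %.4f'%m,'rms %.2f'%np.median(np.abs(res)))
    for t in ths: q=line(t);print('  th %.2f slope %.4f'%(t,(q[1,0]-q[0,0])/(q[1,1]-q[0,1])))
go('up2',(549.1,238.4,235.1),0,(-.05,0,.05))
go('n',(555.2,282.8,230.1),.27,(.2,.25,.3))
E
python3 edge.py
```

```text
up2 n 29 slope 0.1290 rms 0.07
  th -0.05 slope 0.1199
  th 0.00 slope 0.1449
  th 0.05 slope 0.1686
n n 33 slope 0.2517 rms 0.05
  th 0.20 slope 0.2451
  th 0.25 slope 0.2647
  th 0.30 slope 0.2840
```

```bash
cat > edge2.py <<'E'
from fit import *
def go(k,o,th0,ths,lean=.03):
    im=np.load(k+'.npy').astype(float); rb=im[:,:,0]-im[:,:,2]; lum=im.sum(2)/3
    def line(th,z,x=23):
        R=cv2.Rodrigues(np.array([0,0,np.radians(172)]))[0]@cv2.Rodrigues(np.array([0,lean,0.]))[0]@cv2.Rodrigues(np.array([th,0,0.]))[0]
        g=np.array(o)-R@[0,0,167.5]
        return proj_(np.array([[x,-65,z],[x,65,z]])@R.T+g)
    for nm,z,ch in(('bottom',0,rb),('top',12,lum)):
        a,b=line(th0,z); P=[]
        for u in range(int(a[0])+2,int(b[0])-1):
            v=a[1]+(b[1]-a[1])*(u-a[0])/(b[0]-a[0]); s=np.arange(int(v)-3,int(v)+5)
            d=np.clip(-np.diff(ch[s,u]),0,None); i=d.argmax(); j=slice(max(i-1,0),i+2)
            bgp=bg[s[i]+2,u]; 
            if nm=='bottom' and (bgp[0]-bgp[2]>0): continue
            P.append((u,(d[j]*(s[:-1][j]+.5)).sum()/d[j].sum()))
        P=np.array(P,np.float32)
        if len(P)<6: print(k,nm,'few',len(P));continue
        vx,vy,x,y=cv2.fitLine(P,cv2.DIST_HUBER,0,.01,.01).ravel();m=vy/vx;res=P[:,1]-(y+m*(P[:,0]-x))
        sl=lambda t:(lambda q:(q[1,1]-q[0,1])/(q[1,0]-q[0,0]))(line(t,z))
        g=np.linspace(*ths,60); th=np.interp(-m,[-sl(t) for t in g],g)
        print(k,nm,len(P),'u',P[:,0].min(),P[:,0].max(),'slope %.3f'%m,'mad %.2f'%np.median(abs(res)),'-> th %.3f'%th)
for l in(.02,.03,.04):
    go('up2',(549.1,238.4,235.1),0,(-.15,.15),l)
    go('n',(555.2,282.8,230.1),.26,(.1,.45),l)
E
python3 edge2.py
```

```text
up2 bottom 6 u 235.0 240.0 slope 1.113 mad 0.44 -> th -0.034
up2 top 18 u 234.0 251.0 slope 1.022 mad 0.07 -> th 0.025
n bottom few 5
n top 16 u 234.0 249.0 slope 0.668 mad 0.05 -> th 0.250
up2 bottom 6 u 235.0 240.0 slope 1.090 mad 0.43 -> th -0.020
up2 top 18 u 234.0 251.0 slope 1.022 mad 0.07 -> th 0.024
n bottom few 5
n top 15 u 235.0 249.0 slope 0.677 mad 0.05 -> th 0.247
up2 bottom few 5
up2 top 18 u 235.0 252.0 slope 1.026 mad 0.06 -> th 0.020
n bottom few 4
n top 15 u 235.0 249.0 slope 0.677 mad 0.05 -> th 0.249
```

```bash
python3 -c "
from h import *
s=read_state();print(s['clock'],s['eef_pos'],s['wrist_force'],s['finger_gap']);manip.sign_off()"
```

```text
24.275 [558.31350529 282.86678263 215.08495968] [-1.02545403  0.65860599  5.03228282] 24.21937259600292
the job is handed in; nothing more can be done
```

I stood the small gauge (foot 130 × 46 mm) upright on the prop's crest and rocked it to about 0.25 rad. I handed the job in at 24.3 s, still holding it by the handle.

- **Grasp:** The first lift began before the fingers had shut and caught only the top few millimetres of the post. I set the gauge back down and regripped it properly; it stayed upright. While I set it down, the wrist force reached 33 N.
- **Fork angle:** I read it with the dial turned to face the side camera. The fork sits at about 0.24 to 0.25 rad.
- **Placement:** I touched the crest once before that look, then came back and stood the gauge upright. Its foot was about mid-crest, within roughly 4 mm. I then rocked it with a light 8 N grip so it could pivot in the pads.
- **Final tilt:** I had already viewed 12 pictures, so the last check was numerical, and the estimates did not fully agree:

| Method | Tilt (rad) |
|---|---|
| Foot edge in the side picture | 0.225–0.25 |
| Board edge | 0.22–0.26 |
| Arm travel, assuming the foot rolled without slipping | 0.24–0.27 |
| Whole-picture fit (weak) | 0.21–0.34, mostly 0.27–0.31 |

- **Result:** Most of these put the pointer in the fork, whose gap allows about ±0.035–0.04 rad for the pointer. I did not see the pointer between the prongs directly, because the dial was oblique to the camera in the final pose.
- **At hand-in:** The arm was steady, pressing the foot on the crest with about 5 N. The tool leans about 1.6° along the crest, so the foot may not sit perfectly flat in that direction. I kept clear of the jar, brush pot and scraper, but did not check their positions at the end.

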